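# Couple the leak-test pipe to a die

### The arm

A 6-joint arm with a two-finger parallel gripper is mounted at the origin on the work surface. World frame = base frame: x ahead of the robot, y to its left, z up, the work surface at z = 0. Lengths are in m, angles in rad, forces in N, time in s.
With the tool pointing down it reaches from about 0.275 to 0.85 m from the base axis. Payload 19 kg.
Tool frame: the origin (TCP) lies midway between the tips of the shut fingers; the grasp point (between the pads) lies arm.grip_depth behind it (arm.grip_depth is the distance from the TCP to the grasp point, in m); y points along the fingers, x is the direction in which the jaws open and shut, and the axes are right-handed (so a half turn about y gives the same grasp; the last joint's range is limited). The gripper opens to 85 mm and grips with 20 to 120 N. Pads are 22 mm wide; open, the fingers measure 114 mm over their backs; the gripper's body (76 mm by 85 mm) begins 54 mm behind the grasp point. The pads swing forward as they close: fully open they stand 13 mm farther back than shut.
Start: joints at [-1.29, 0.15, 1.437, -0, 1.554, -0.134], TCP at [0.232, -0.526, 0.231] pointing down, gripper open.
Joint ranges: [-2.8, 2.8], [-0.68, 2.1], [0.12, 2.68], [-1.39, 4.53], [0.16, 2.79], [-2.81, 2.81]. Speed limits (rad/s): [1.89, 1.89, 2.22, 3.01, 3.01, 3.01].

### API

Orientations are given as a unit quaternion [w, x, y, z].
In Python, from station import arm, vision gives the robot as it stands.
- The arm moves only by the shell command python3 -m jog 'ROWS' [FORCE]. ROWS is JSON, a list of rows, each an object of numbers: "x", "y", "z": the shift along the tool's x, y, z in m; "ax", "ay", "az": the turn, a rotation vector about the tool's x, y, z in degrees; "grip": the gripper command: -1 is shut, 1 is fully open, values between are in proportion. In form: [{"x": .., "y": .., "z": .., "ax": .., "ay": .., "az": .., "grip": ..}, ...]. A call has exactly 5 rows; each row shifts and turns the pose as measured when the row begins, along the tool's axes as they then stand; what a row does not reach is not made up. A row lasts 1/10 s, in which the tool goes at most 50 mm and 8.59 degrees, less where a joint would pass 70% of its speed; a pose out of reach is approached as far as the arm can. A call with a gripper value outside its range is refused whole. The fingers move at their own pace and stop on an object; FORCE is the grip in N (left out, the last holds). Time passes only in rows, so rows that do not move let the fingers close, or fill a call up. It gives the time, the measured TCP pose, the force and the opening at its end, in the units of the state.
- arm.observe(): the state, without advancing time (a new reading comes with each control period).
- vision.read_camera(name): name is "scene" or "top" or "wrist"; returns a dict with "frame" (420x560x3 uint8, red, green, blue), "z_map" (420x560 float32, m along the optical axis (not along the pixel's ray), 0 where there is no reading), "vertical_fov" (degrees; the focal length in pixels is half the picture's height over the tangent of half this angle, whatever the lens; pixels are square), "cx", "cy" (the principal point, pixels), "k1" (the pictures are not rectified: a ray, as slopes to the right and down, at radius r is drawn at 1 + k1 r^2 times it, then the intrinsics apply), "R" (3x3) and "t" (3): a world point X has camera coordinates R X + t; the wrist camera has in their place "hand_eye" (4x4, takes a point from camera to tool coordinates, whose origin is the TCP and whose axes are the tool frame's). Camera axes: x right, y down, z forward; pixel columns grow to the right and rows downward; lengths in m; the calibration is good to about 2 mm. A picture is of the moment at which its call begins: read the wrist's pose just before it.
- arm.hand_in(): hands the job in, once; it reports no verdict.
Trained networks look in a picture, given as the dict that the camera call returned (one of the last four; its "shot" number tells which), for a name from the list of things; names that differ only in an ending like _2 or _b are one class to them, and where a whole thing is asked for, a point or a joint stands for the part that bears it (a point fixed in the world has none). Each returns a list of dicts, best first, with "conf" (0 to 1); they miss things now and then, are a little off and sometimes report something else, mostly with a low value. They report only what shows in the picture. A call takes as long as a camera call.
- vision.cut_out(picture, name): "pixels" (420x560 bool, what is visible of it) and "rect" ([left, top, width, height] in pixels, round what is visible of it).
The state is a dict: "clock": time; "joint_positions": joint angles; "qd": joint speeds; "effort": joint torques, N m; "tool_pos": TCP position; "tcp_rot": TCP orientation; "wrist_force": force on the tool from outside, world axes, zero at the start; "ft_torque": the same for the moment, N m; "gripper_width": finger opening in m.
Only numpy, scipy, OpenCV 4.12 (cv2) and the standard library are available. Lean on these libraries where they do the work, as an engineer would, in place of code of your own. Each camera call takes 0.05 s, during which the arm holds its last target.

### The job

Get the die ready for its leak test: with both cam arms open, push the coupling on the sliding feed pipe fully home onto the die's grooved adaptor, then swing its two cam arms back, one after the other, until each lies flat along the coupling. The coupling must stay fully home; leave the loose things lying on and beside the station's plate where they are.

Things in the scene. Friction and masses are not known exactly. Their poses are not given: they have to be found in the camera images.
- rig: Leak-test station fixed to the bench: steel plate 280 x 760 x 12 mm carrying in one line pump, feed pipe, die. Origin on the bench under the adaptor's groove; y = push direction, pump to die; x across, away from the robot; z up. The pipe axis is level along y, 100 mm above the bench, at x = 0. Near the line (x within 100 mm, y -200 to 85 mm) other things stay below 65 mm.
- slip_gland (a point): Front of the blue slip gland that the pipe slides in, on the pipe axis, 203 mm behind (rig -y) the adaptor's groove. Gland: 80 mm wide, up to 134 mm high, 54 mm long; behind it the gauge, valve and green hand pump, up to 205 mm high. Axes as the rig's.
- die_face (a point): Point where the adaptor's nipple meets the die, on the pipe axis, 90 mm ahead (rig +y) of the adaptor's groove. From here the steel die reaches 170 mm on along rig y; 200 mm wide, 137 mm high, held by two green-gripped toggle clamps. Axes as the rig's.
- adaptor_groove (a point): Centre of the groove of the brass adaptor (53 mm diameter), on the pipe axis, 100 mm above the bench. The adaptor's end is 22 mm nearer the coupling (rig -y); its hexagon (65 mm over corners) lies 20 to 34 mm ahead, then a 45 mm nipple. When the coupling is home its pivot pins stand level with this point along y.
- coupling (a joint): Metres that the coupling still is from fully home: 0 = home on the adaptor (hard stop), 0.1 = drawn right back. Aluminium coupling and 34 mm steel pipe slide together along rig y, cannot turn, and stay where left; about 7 N moves them. It goes home only while both arms are over about 1.1 rad open, else the cams strike the adaptor.
- coupling_back (a point): Centre of the coupling's flat back face, on the pipe axis. The pipe (radius 17 mm) leaves this face, whose rim has radius 36 mm: a flat ring 19 mm wide all round the pipe can be pushed on. The coupling (radius 33 mm) reaches 60 mm from here to its mouth, towards the adaptor. Axes as the rig's.
- near_arm (a joint): Angle (rad) of the brass cam arm on the robot's side (rig -x): 0 = closed flat along the coupling, pointing back along the pipe (rig -y; hard stop); pi/2 = straight out to rig -x; more = leaning to the die; at most 2. Swings level on an upright pin, stays where left, needs about 0.2 N m. If the coupling is not home, the cam lands on the adaptor and swinging the arm forces the coupling back off.
- far_arm (a joint): The same for the mirror-image arm on the far side (rig +x side): 0 = closed along the coupling, pi/2 = straight out to rig +x, at most 2.0.
- near_arm_pivot (a point): Centre of the near arm's pivot pin, 37 mm from the pipe axis (rig -x side), at the pipe's height, 44 mm ahead (rig +y) of the coupling's back face. Moves with the coupling.
- far_arm_pivot (a point): The same for the far arm (rig +x side).
- near_arm_mid (a point): Centre of the near arm 58 mm along it from its pin. Here the arm is 8 mm thick, 18 mm high, centred at the pipe's height; its outer face (towards the die when open, away from the pipe when closed) lies 7 mm from the line through the pin. The arm ends 86 mm from the pin, the last 20 mm bent slightly outward, plus a thin wire ring.
- far_arm_mid (a point): The same for the far arm.
- dust_cap: Bystander: loose aluminium cam-lock dust cap, 69 mm across, 34 mm high, with two brass arms, lying on the plate. Origin: centre of its underside.
- spanner: Bystander: loose steel spanner, 200 mm long, 8 mm thick, lying on the plate. Origin: middle of its underside.
- square_bar: Bystander: steel square bar 30 x 150 x 30 mm lying on the bench beside the plate. Origin: centre of its underside.
- v_block: Bystander: loose steel V-block 70 x 50 x 48 mm, lying on the plate. Origin: centre of its underside.

How it is judged:
By the outcome, as a careful person would: the job done as asked, in the order asked, and still so for the second after the job is handed in, with the robot touching nothing.
It also fails if it takes over 54 s, if anything falls off the work surface, if the arm or the gripper's body presses on something with over 40 N, if the wrist force passes 120 N, or if a joint passes its speed limit or range.

## Working session

There is one attempt and no reset: what is moved stays moved. The work goes in short steps, Python scripts to look and compute and a shell command to move; the robot and the scene stay as the last step left them, time stands still between calls to the robot, and variables do not carry over. Pictures are saved under pics/ and viewed, and the job is handed in when it is done.

```bash
ls; mkdir -p pics; cat > h.py <<'E'
import numpy as np, cv2
from station import arm, vision
from scipy.spatial.transform import Rotation as Ro
def shot(n,fn):
    s=arm.observe(); p=vision.read_camera(n)
    cv2.imwrite('pics/'+fn,cv2.cvtColor(p['frame'],cv2.COLOR_RGB2BGR))
    return s,p
def f(p): return 210/np.tan(np.radians(p['vertical_fov'])/2)
def world(p,uv,s=None):
    # uv Nx2 ints -> world points by z_map
    uv=np.atleast_2d(uv); F=f(p)
    z=p['z_map'][uv[:,1].astype(int),uv[:,0].astype(int)]
    K=np.array([[F,0,p['cx']],[0,F,p['cy']],[0,0,1]])
    d=np.array([p['k1'],0,0,0,0.])
    n=cv2.undistortPoints(uv.astype(float).reshape(-1,1,2),K,d).reshape(-1,2)
    c=np.c_[n*z[:,None],z]
    if 'R' in p: return (c-np.array(p['t']))@np.array(p['R'])
    H=np.array(p['hand_eye']); t=c@H[:3,:3].T+H[:3,3]
    q=s['tcp_rot']; return t@Ro.from_quat([q[1],q[2],q[3],q[0]]).as_matrix().T+s['tool_pos']
E
python3 - <<'E'
from h import *
s,p=shot('scene','s1.png'); s2,q=shot('top','t1.png')
print(s)
for n in ['coupling','near_arm','far_arm','rig','dust_cap','spanner','square_bar','v_block']:
    for nm,pp in (('scene',p),('top',q)):
        r=vision.cut_out(pp,n)
        for d in r[:3]:
            uv=np.argwhere(d['pixels'])[:,::-1]
            w=world(pp,uv); w=w[pp['z_map'][uv[:,1],uv[:,0]]>0]
            print(nm,n,round(d['conf'],2),d['rect'],np.median(w,0).round(3),w.min(0).round(3),w.max(0).round(3))
E
```

```text
pics
{'clock': 0.0, 'joint_positions': array([-1.28998852e+00,  1.50991142e-01,  1.43801214e+00, -1.42793117e-05,
        1.55382024e+00, -1.34043803e-01]), 'qd': array([-1.33019200e-03, -3.02855203e-04, -2.31092422e-04,  3.43616400e-04,
       -1.69845787e-03,  8.52224729e-05]), 'effort': array([-1.20516717e-03, -7.13054252e+01, -5.70856190e+01,  3.76780395e-05,
        8.96004756e-03,  3.47077878e-05]), 'tool_pos': array([ 0.23164158, -0.52600663,  0.23068194]), 'tcp_rot': array([ 0.59253337, -0.59197236,  0.38664396, -0.38597846]), 'wrist_force': array([ 0.09993384, -0.21035489, -1.38021333]), 'ft_torque': array([0.03534702, 0.00273559, 0.02766074]), 'gripper_width': 0.08551820092683293}
scene coupling 0.97 [216.6, 168.7, 129.7, 92.3] [ 0.567 -0.017  0.114] [ 0.45  -0.12   0.011] [0.69  0.03  0.136]
top coupling 0.4 [285.0, 225.4, 35.7, 94.0] [ 0.452 -0.024  0.019] [ 0.358 -0.057  0.001] [0.548 0.012 0.024]
top coupling 0.37 [260.9, 150.5, 29.9, 40.9] [0.66  0.038 0.052] [0.621 0.009 0.01 ] [0.715 0.069 0.064]
scene near_arm 0.72 [239.7, 166.2, 30.1, 35.6] [0.484 0.021 0.106] [ 0.
[... 1504 characters left out ...]
24  0.019] [ 0.358 -0.059  0.001] [0.556 0.013 0.1  ]
scene square_bar 0.79 [233.3, 137.6, 65.3, 38.3] [0.405 0.13  0.028] [ 0.368  0.026 -0.   ] [0.439 0.202 0.107]
scene square_bar 0.25 [241.2, 162.1, 30.8, 36.2] [0.484 0.021 0.106] [0.383 0.018 0.014] [0.52  0.068 0.113]
top square_bar 0.71 [191.4, 279.3, 72.7, 40.5] [0.398 0.132 0.03 ] [0.365 0.059 0.009] [0.43  0.206 0.035]
scene v_block 0.66 [313.5, 230.4, 45.3, 49.6] [0.666 0.025 0.046] [0.623 0.002 0.011] [0.709 0.066 0.113]
scene v_block 0.25 [293.5, 232.2, 60.2, 39.9] [0.649 0.004 0.105] [ 0.577 -0.008  0.01 ] [0.71  0.059 0.111]
top v_block 0.97 [262.2, 150.6, 27.5, 42.7] [0.661 0.039 0.051] [0.622 0.009 0.01 ] [0.716 0.069 0.106]
```

```bash
python3 - <<'E'
import cv2
for a in('s1','t1'):
    i=cv2.imread(f'pics/{a}.png'); cv2.imwrite(f'pics/{a}b.png',cv2.resize(i,(784,588),interpolation=cv2.INTER_CUBIC))
i=cv2.imread('pics/t1.png')[120:320,160:420]; cv2.imwrite('pics/t1c.png',cv2.resize(i,(780,600),interpolation=cv2.INTER_CUBIC))
E
```

```text
(no output)
```

View pics/s1b.png

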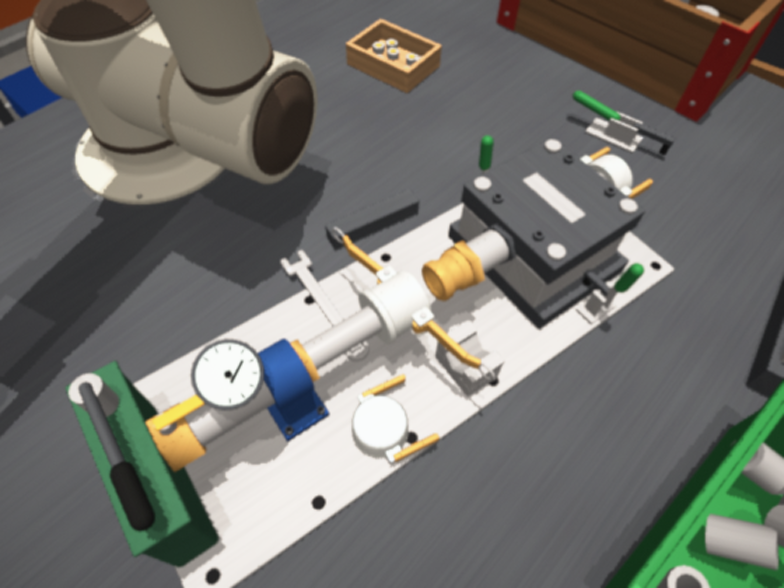

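View pics/t1b.png

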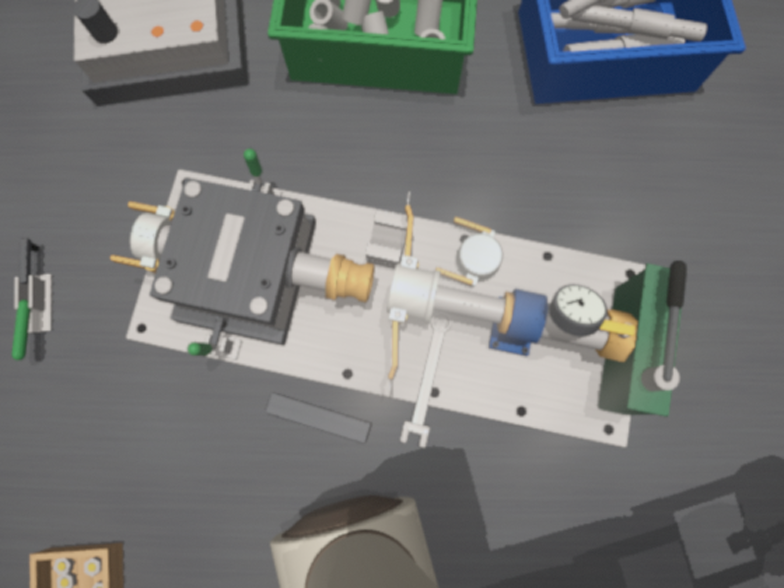

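View pics/t1c.png

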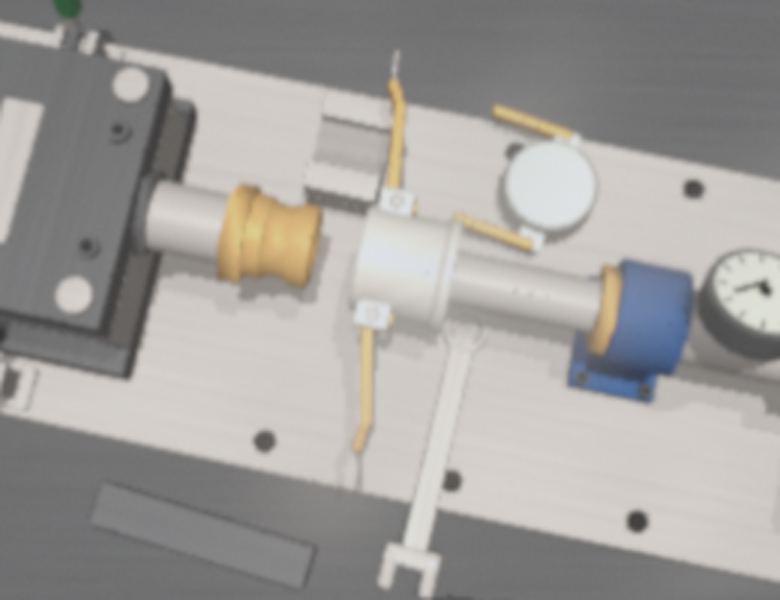

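Both cameras show the pump on the right of the top view and the die on the left. The coupling is drawn back, with its centre at about (413,293) in the 784-px top view. Both arms stick out roughly sideways: near tip (391,375), far tip (408,205). The V-block, cap and spanner lie low beside the line. Next I'll fit the rig's axis from depth.

```bash
cat > fit.py <<'E'
from h import *
from scipy.optimize import least_squares
def cloud(p):
    u,v=np.meshgrid(np.arange(560),np.arange(420)); uv=np.c_[u.ravel(),v.ravel()]
    w=world(p,uv); ok=p['z_map'].ravel()>0
    return w[ok],p['frame'].reshape(-1,3)[ok]
E
python3 - <<'E'
from fit import *
print(arm.grip_depth)
s=arm.observe(); q=s['tcp_rot']; print(Ro.from_quat([q[1],q[2],q[3],q[0]]).as_matrix().round(3))
W={}
for n in('scene','top'):
    p=vision.read_camera(n); w,c=cloud(p); W[n]=(w,c)
    # pipe/nipple crest: z .108-.12 near
    m=(abs(w[:,2]-.114)<.006)&(abs(w[:,0]-.56)<.13)&(w[:,1]>-.2)&(w[:,1]<.2)
    # iterative line
    a=w[m]; 
    def res(x,a): # distance to cylinder r17 axis x=x0+x1*y, z=x2
        d=np.c_[a[:,0]-x[0]-x[1]*a[:,1], a[:,2]-x[2]]; d[:,0]/=np.hypot(1,x[1])
        return np.hypot(d[:,0],d[:,1])-.017
    x=np.array([.567,.18,.1])
    for k in range(8):
        r=res(x,a); b=a[(abs(r)<.006)]
        x=least_squares(res,x,args=(b,),loss='soft_l1',f_scale=.001).x
    print(n,x.round(4),len(b), b[:,1].min(),b[:,1].max())
    # profile
    t=np.array([x[1],1])/np.hypot(1,x[1]); nrm=np.array([t[1],-t[0]])
    rel=w[:,:2]-[x[0],0]; yy=rel@t; xx=rel@nrm
    for y0 in np.arange(-.2,.2,.005):
        mm=(abs(yy-y0)<.0025)&(abs(xx)<.012)&(w[:,2]>.06)
        if mm.sum(): print(round(y0,3),np.percentile(w[mm,2],90).round(3),np.median(W[n][1][mm],0).astype(int),end=' | ')
    print()
E
```

```text
0.0187
[[ 0.403 -0.     0.915]
 [-0.915  0.     0.403]
 [-0.    -1.     0.   ]]
scene [0.5613 0.1343 0.0998] 1264 -0.1996942560780843 0.17512965822526308
-0.2 0.186 [245 247 244] | -0.195 0.186 [250 252 249] | -0.19 0.186 [250 251 249] | -0.185 0.186 [249 251 249] | -0.18 0.186 [245 247 244] | -0.175 0.185 [124 125 125] | -0.17 0.181 [ 51  87 130] | -0.165 0.134 [ 54  97 168] | -0.16 0.134 [ 59 104 178] | -0.155 0.134 [ 59 104 179] | -0.15 0.134 [ 59 104 179] | -0.145 0.134 [ 58 104 179] | -0.14 0.134 [ 58 104 180] | -0.135 0.134 [ 63 106 174] | -0.13 0.133 [228 179 113] | -0.125 0.126 [246 210 116] | -0.12 0.125 [236 217 197] | -0.115 0.117 [232 228 224] | -0.11 0.117 [231 227 222] | -0.105 0.117 [232 228 223] | -0.1 0.117 [231 227 223] | -0.095 0.117 [234 230 226] | -0.09 0.117 [234 230 226] | -0.085 0.117 [234 230 226] | -0.08 0.117 [234 230 226] | -0.075 0.117 [236 232 228] | -0.07 0.116 [235 230 226] | -0.065 0.116 [236 231 228] | -0.06 0.116 [237 233 229] | -0.055 0.116 [236 232 228] | -0.05 0.117 [237 233 229] | -0.045 0.116 [236 232 228] | -0.04 0.116 [237 233 229] | -0.035 0
[... 2609 characters left out ...]
7 [217 183 126] | 0.075 0.125 [216 182 124] | 0.08 0.124 [217 184 127] | 0.085 0.125 [215 181 124] | 0.09 0.127 [208 174 119] | 0.095 0.127 [217 188 129] | 0.1 0.128 [210 181 123] | 0.105 0.13 [215 188 128] | 0.11 0.129 [216 183 125] | 0.115 0.129 [202 176 129] | 0.12 0.123 [197 192 184] | 0.125 0.122 [200 195 190] | 0.13 0.122 [198 193 188] | 0.135 0.123 [199 194 190] | 0.14 0.122 [198 193 188] | 0.145 0.123 [194 189 185] | 0.15 0.123 [196 192 187] | 0.155 0.122 [197 192 188] | 0.16 0.123 [192 187 183] | 0.165 0.126 [119 118 119] | 0.17 0.134 [89 88 88] | 0.175 0.137 [114 114 115] | 0.18 0.138 [123 122 124] | 0.185 0.137 [123 122 123] | 0.19 0.137 [122 122 123] | 0.195 0.137 [122 122 123] |
```

```bash
cat >> fit.py <<'E'
def axisfit(ws,x,coup=(-.027,.03)):
    """x=[x0,slope,z] axis; y along axis from foot at world y=0"""
    x=np.array(x)
    for k in range(6):
        A=[];R=[]
        t=np.array([x[1],1])/np.hypot(1,x[1]); nr=np.array([t[1],-t[0]])
        for w in ws:
            rel=w[:,:2]-[x[0],0]; yy=rel@t; xx=rel@nr; rr=np.hypot(xx,w[:,2]-x[2])
            for lo,hi,r in ((-.112,coup[0]-.01,.017),(coup[0]+.008,coup[1]-.01,.033),(.125,.158,.0225)):
                m=(yy>lo)&(yy<hi)&(abs(rr-r)<.005)&(w[:,2]>.09); A.append(w[m]);R.append(np.full(m.sum(),r))
        a=np.vstack(A);R=np.hstack(R)
        res=lambda x:np.hypot((a[:,0]-x[0]-x[1]*a[:,1])/np.hypot(1,x[1]),a[:,2]-x[2])-R
        x=least_squares(res,x,loss='soft_l1',f_scale=.001).x
    return x,len(R)
E
python3 - <<'E'
from fit import *
W=[];
for n in('scene','top'):
    p=vision.read_camera(n); w,c=cloud(p); W.append(w)
    print(n,axisfit([w],[.5625,.15,.1]))
x,n=axisfit(W,[.5625,.15,.1]); print(x,n)
t=np.array([x[1],1])/np.hypot(1,x[1]); nr=np.array([t[1],-t[0]])
for w in W:
    # plate edge check & arms
    rel=w[:,:2]-[x[0],0]; yy=rel@t; xx=rel@nr
    for lo,hi in((-.15,-.037),(.037,.15)):
        m=(xx>lo)&(xx<hi)&(abs(yy-.02)<.06)&(w[:,2]>.098)&(w[:,2]<.115)
        for b in np.arange(lo,hi,.01):
            mm=m&(xx>=b)&(xx<b+.01)
            if mm.sum(): print(round(b+.005,3),yy[mm].min().round(3),yy[mm].max().round(3),np.median(yy[mm]).round(3),w[mm,2].max().round(3),mm.sum())
    m=(abs(w[:,2]-.012)<.004)
    for y0 in np.arange(-.25,.25,.05):
        mm=m&(abs(yy-y0)<.01); print('edge',round(y0,2),np.percentile(xx[mm],[0.5,99.5]).round(3),end=' ')
    print()
E
```

```text
scene (array([0.56606441, 0.20292817, 0.09901817]), 2240)
top (array([0.56661722, 0.19583129, 0.09999612]), 1868)
[0.56616194 0.19999683 0.09941178] 4106
-0.145 -0.001 0.001 -0.0 0.101 2
-0.135 -0.0 0.004 0.001 0.111 8
-0.125 0.001 0.005 0.003 0.11 11
-0.115 0.001 0.007 0.003 0.108 18
-0.105 -0.001 0.007 0.002 0.109 25
-0.095 -0.0 0.009 0.002 0.11 30
-0.085 0.001 0.011 0.004 0.109 30
-0.075 0.003 0.011 0.006 0.109 32
-0.065 0.005 0.015 0.008 0.109 33
-0.055 0.007 0.016 0.01 0.109 29
-0.045 0.003 0.023 0.012 0.115 25
-0.035 0.002 0.023 0.007 0.115 15
0.042 -0.001 0.024 0.01 0.115 96
0.052 0.013 0.022 0.016 0.11 40
0.062 0.015 0.024 0.018 0.111 36
0.072 0.017 0.025 0.019 0.11 40
0.082 0.018 0.025 0.02 0.111 41
0.092 0.019 0.028 0.021 0.11 47
0.102 0.021 0.03 0.024 0.11 43
0.112 0.024 0.035 0.028 0.111 47
0.122 0.029 0.034 0.032 0.112 17
0.132 0.033 0.036 0.034 0.112 14
0.142 0.034 0.037 0.035 0.108 8
edge -0.25 [-0.565  0.139] edge -0.2 [-0.645  0.139] edge -0.15 [-0.468  0.139] edge -0.1 [-0.461  0.139] edge -0.05 [-0.449  0.139] edge -0.0 [-0.137  0.139] edge 0.05 [-0.18   0.365] edg
[... 356 characters left out ...]
6 0.012 0.111 22
-0.055 0.009 0.018 0.013 0.111 24
-0.045 0.003 0.024 0.015 0.115 32
-0.035 0.002 0.024 0.012 0.115 6
0.042 0.002 0.023 0.008 0.115 19
0.052 0.016 0.023 0.02 0.111 19
0.062 0.016 0.024 0.02 0.112 21
0.072 0.018 0.026 0.022 0.11 20
0.082 0.018 0.026 0.022 0.111 19
0.092 0.02 0.028 0.024 0.111 22
0.102 0.021 0.03 0.026 0.11 21
0.112 0.027 0.034 0.031 0.111 20
0.122 0.032 0.034 0.033 0.112 6
0.132 0.033 0.036 0.035 0.113 9
edge -0.25 [-0.14   0.422] edge -0.2 [-0.14   0.405] edge -0.15 [-0.139  0.495] edge -0.1 [-0.139  0.491] edge -0.05 [-0.154  0.137] edge -0.0 [-0.139  0.369] edge 0.05 [-0.139  0.527] edge 0.1 [-0.139  0.36 ] edge 0.15 [-0.139  0.353] edge 0.2 [-0.14   0.415]
```

```bash
cat >> fit.py <<'E'
X0=np.array([.5662,0.]); T=np.array([.1961,.9806]); NR=np.array([.9806,-.1961])
def rigc(w): r=w[:,:2]-X0; return r@NR,r@T   # x across, s along
E
python3 - <<'E'
from fit import *
for n in('scene','top'):
    p=vision.read_camera(n); w,c=cloud(p); x,y=rigc(w)
    print(n)
    for y0 in np.r_[np.arange(-.13,-.11,.002),np.arange(-.04,-.02,.002),np.arange(.02,.04,.002),np.arange(.05,.13,.002),np.arange(.155,.18,.002)]:
        m=(abs(y-y0)<.0015)&(abs(x)<.012)&(w[:,2]>.06)
        if m.sum(): print(round(y0,3),np.percentile(w[m,2],90).round(3),end='|')
    print()
s=arm.observe(); r=s['tool_pos'][:2]-X0; print(r@NR,r@T)
E
```

```text
scene
-0.13 0.125|-0.128 0.126|-0.126 0.126|-0.124 0.126|-0.122 0.126|-0.12 0.117|-0.118 0.117|-0.116 0.117|-0.114 0.117|-0.112 0.117|-0.11 0.117|-0.04 0.116|-0.038 0.116|-0.036 0.116|-0.034 0.116|-0.032 0.131|-0.03 0.134|-0.028 0.136|-0.026 0.135|-0.024 0.135|-0.022 0.133|0.02 0.132|0.022 0.133|0.024 0.133|0.026 0.133|0.028 0.133|0.03 0.133|0.056 0.124|0.058 0.124|0.06 0.125|0.062 0.125|0.064 0.125|0.066 0.126|0.068 0.126|0.07 0.126|0.072 0.124|0.074 0.123|0.076 0.123|0.078 0.123|0.08 0.122|0.082 0.123|0.084 0.123|0.086 0.124|0.088 0.125|0.09 0.126|0.092 0.126|0.094 0.126|0.096 0.126|0.098 0.126|0.1 0.127|0.102 0.128|0.104 0.128|0.106 0.128|0.108 0.128|0.11 0.128|0.112 0.128|0.114 0.128|0.116 0.126|0.118 0.121|0.12 0.122|0.122 0.122|0.124 0.123|0.126 0.122|0.128 0.122|0.155 0.122|0.157 0.122|0.159 0.121|0.161 0.125|0.163 0.125|0.165 0.125|0.167 0.125|0.169 0.133|0.171 0.136|0.173 0.137|0.175 0.136|0.177 0.137|0.179 0.137|
top
-0.13 0.127|-0.128 0.127|-0.126 0.127|-0.124 0.127|-0.122 0.126|-0.12 0.118|-0.118 0.117|-0.116 0.117|-0.114 0.118|-0.112 0.117|-0.11 0.118|-0.04 0.118|-0.038 0.118|-0.036 0.118|-0.034 0.118|-0.032 0.118|-0.03 0.135|-0.028 0.136|-0.026 0.137|-0.024 0.137|-0.022 0.136|0.02 0.133|0.022 0.133|0.024 0.135|0.026 0.135|0.028 0.134|0.03 0.134|0.058 0.125|0.06 0.125|0.062 0.126|0.064 0.127|0.066 0.128|0.068 0.128|0.07 0.127|0.072 0.126|0.074 0.126|0.076 0.124|0.078 0.125|0.08 0.124|0.082 0.124|0.084 0.124|0.086 0.124|0.088 0.125|0.09 0.128|0.092 0.129|0.094 0.128|0.096 0.128|0.098 0.127|0.1 0.128|0.102 0.13|0.104 0.13|0.106 0.13|0.108 0.129|0.11 0.13|0.112 0.13|0.114 0.129|0.116 0.129|0.118 0.123|0.12 0.123|0.122 0.124|0.124 0.124|0.126 0.123|0.128 0.122|0.155 0.123|0.157 0.123|0.159 0.123|0.161 0.123|0.163 0.125|0.165 0.126|0.167 0.127|0.169 0.127|0.171 0.136|0.173 0.137|0.175 0.138|0.177 0.138|0.179 0.138|
-0.22481391886564048 -0.5815980992760738
```

```bash
python3 -c "
from h import *
p=vision.read_camera('wrist'); print(np.round(p['hand_eye'],3))"
python3 -m jog '[{"y":-0.02,"ay":-8,"grip":0.2},{"y":-0.02,"ay":-8,"grip":0.2},{"y":-0.02,"ay":-8,"grip":0.2},{"ay":-8,"grip":0.2},{"ay":-8,"grip":0.2}]'
```

```text
[[ 1.    -0.001 -0.    -0.   ]
 [-0.    -0.326  0.945 -0.143]
 [-0.001 -0.945 -0.326  0.084]
 [ 0.     0.     0.     1.   ]]$[0]: bad value
```

```bash

python3 -m jog '[{"x":0,"y":-0.02,"z":0,"ax":0,"ay":-8,"az":0,"grip":0.2},{"x":0,"y":-0.02,"z":0,"ax":0,"ay":-8,"az":0,"grip":0.2},{"x":0,"y":-0.02,"z":0,"ax":0,"ay":-8,"az":0,"grip":0.2},{"x":0,"y":0,"z":0,"ax":0,"ay":-8,"az":0,"grip":0.2},{"x":0,"y":0,"z":0,"ax":0,"ay":-8,"az":0,"grip":0.2}]'
```

```text
clock: 1.75
tool_pos: [0.2316, -0.526, 0.2932]
tcp_rot: [0.691, -0.69, 0.153, -0.152]
wrist_force: [-0.2, 0.9, 0.2]
gripper_width: 0.0511
```

```bash
cat >> fit.py <<'E'
def delta(xr,s,z,yaw=-11.31,quiet=False):
    st=arm.observe(); q=st['tcp_rot']; R=Ro.from_quat([q[1],q[2],q[3],q[0]]).as_matrix()
    r=st['tool_pos'][:2]-X0
    cur=np.degrees(np.arctan2(R[1,0],R[0,0]))
    # target rotation: x at yaw, y down
    a=np.radians(yaw); Xa=np.array([np.cos(a),np.sin(a),0]);Ya=np.array([0,0,-1.]);Rt=np.c_[Xa,Ya,np.cross(Xa,Ya)]
    rv=np.degrees(Ro.from_matrix(R.T@Rt).as_rotvec())
    P=np.r_[X0+NR*xr+T*s,z]
    print('rig now',(r@NR).round(4),(r@T).round(4),st['tool_pos'][2].round(4),'yaw',cur.round(2),'| d now-axes',(R.T@(P-st['tool_pos'])).round(4),'d target-axes',(Rt.T@(P-st['tool_pos'])).round(4),'rv',rv.round(2),'F',np.round(st['wrist_force'],1),'clk',round(st['clock'],2),'q6',st['joint_positions'].round(2))
E
python3 -c "
from fit import *
delta(0,-.07,.29)"
```

```text
rig now -0.2249 -0.5814 0.2932 yaw -24.91 | d now-axes [0.0984 0.0037 0.5499] d target-axes [0.2249 0.0032 0.5114] rv [ -0.05 -13.6   -0.04] F [-0.2  0.9  0.2] clk 1.75 q6 [-1.29  0.14  1.33  0.    1.68 -0.86]
```

```bash

python3 -m jog '[{"x":0,"y":0,"z":0,"ax":0,"ay":-7,"az":0,"grip":0.2},{"x":0,"y":0,"z":0,"ax":0,"ay":-6.6,"az":0,"grip":0.2},{"x":0.02,"y":0,"z":0.045,"ax":0,"ay":0,"az":0,"grip":0.2},{"x":0.02,"y":0,"z":0.045,"ax":0,"ay":0,"az":0,"grip":0.2},{"x":0.02,"y":0,"z":0.045,"ax":0,"ay":0,"az":0,"grip":0.2}]'
python3 -m jog '[{"x":0.02,"y":0,"z":0.045,"ax":0,"ay":0,"az":0,"grip":0.2},{"x":0.02,"y":0,"z":0.045,"ax":0,"ay":0,"az":0,"grip":0.2},{"x":0.02,"y":0,"z":0.045,"ax":0,"ay":0,"az":0,"grip":0.2},{"x":0.02,"y":0,"z":0.045,"ax":0,"ay":0,"az":0,"grip":0.2},{"x":0.02,"y":0,"z":0.045,"ax":0,"ay":0,"az":0,"grip":0.2}]'
python3 -c "
from fit import *
delta(0,-.07,.29)"
```

```text
clock: 2.25
tool_pos: [0.3142, -0.4047, 0.292]
tcp_rot: [0.705, -0.703, 0.066, -0.065]
wrist_force: [0.7, 0.3, 0.3]
gripper_width: 0.0513
clock: 2.75
tool_pos: [0.455, -0.1972, 0.293]
tcp_rot: [0.704, -0.704, 0.066, -0.067]
wrist_force: [0.2, -1.6, 0.0]
gripper_width: 0.0514
rig now -0.0704 -0.2152 0.293 yaw -10.79 | d now-axes [0.0716 0.0031 0.1445] d target-axes [0.0703 0.003  0.1452] rv [-0.02  0.52  0.03] F [ 0.2 -1.6  0. ] clk 2.75 q6 [-0.56 -0.03  1.5   0.    1.67 -0.38]
```

```bash

python3 -m jog '[{"x":0.018,"y":0,"z":0.036,"ax":0,"ay":0.5,"az":0,"grip":0.2},{"x":0.018,"y":0,"z":0.036,"ax":0,"ay":0,"az":0,"grip":0.2},{"x":0.018,"y":0,"z":0.036,"ax":0,"ay":0,"az":0,"grip":0.2},{"x":0.016,"y":0,"z":0.036,"ax":0,"ay":0,"az":0,"grip":0.2},{"x":0,"y":0,"z":0,"ax":0,"ay":0,"az":0,"grip":0.2}]'
python3 -c "
from fit import *
delta(0,-.07,.085)
s,p=shot('wrist','w1.png')"
```

```text
clock: 3.25
tool_pos: [0.5565, -0.0581, 0.2935]
tcp_rot: [0.704, -0.704, 0.067, -0.069]
wrist_force: [0.6, 0.0, -0.4]
gripper_width: 0.051
rig now 0.0019 -0.0589 0.2935 yaw -11.0 | d now-axes [-0.0024  0.2085 -0.0113] d target-axes [-0.0019  0.2085 -0.0111] rv [-0.05  0.31  0.12] F [ 0.6  0.  -0.4] clk 3.25 q6 [-0.24  0.1   1.37  0.    1.67 -0.05]
```

View pics/w1.png

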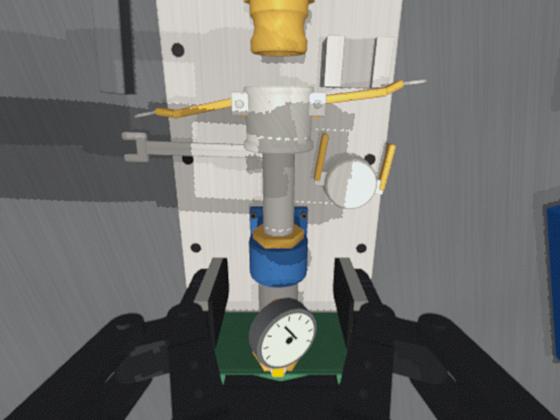

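The wrist view shows the fingers (tips at columns about 215 and 345) straddling the pipe at column 278. The space between gland and coupling is free, so I'm descending.

```bash

python3 -m jog '[{"x":-0.002,"y":0.02,"z":-0.01,"ax":0,"ay":0.3,"az":0,"grip":0.2},{"x":0,"y":0.045,"z":0,"ax":0,"ay":0,"az":0,"grip":0.2},{"x":0,"y":0.045,"z":0,"ax":0,"ay":0,"az":0,"grip":0.2},{"x":0,"y":0.04,"z":0,"ax":0,"ay":0,"az":0,"grip":0.2},{"x":0,"y":0,"z":0,"ax":0,"ay":0,"az":0,"grip":0.2}]'
python3 -c "
from fit import *
delta(0,-.06,.088)
s,p=shot('scene','s2.png')"
```

```text
clock: 3.8
tool_pos: [0.5507, -0.0729, 0.1408]
tcp_rot: [-0.703, 0.704, -0.068, 0.072]
wrist_force: [-0.0, -0.2, 0.9]
gripper_width: 0.0509
rig now -0.0009 -0.0746 0.1408 yaw -11.43 | d now-axes [0.0006 0.0528 0.0146] d target-axes [0.0009 0.0528 0.0146] rv [ 0.08 -0.13  0.34] F [-0.  -0.2  0.9] clk 3.8 q6 [-0.27  0.15  1.62 -0.    1.36 -0.07]
```

View pics/s2.png

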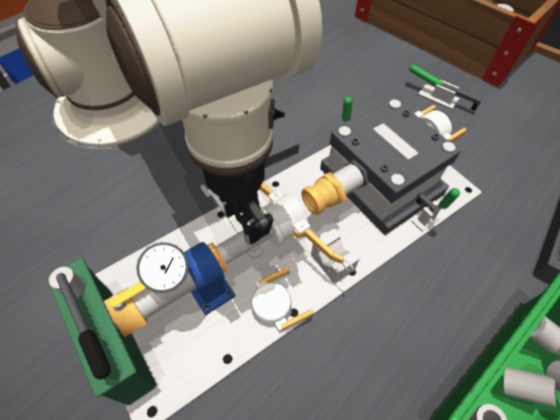

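Gripper is above the pipe at about (255,225), clear of the gland at (210,270) and the gauge. I'll go down the rest of the way, then forward.

```bash

python3 -m jog '[{"x":0,"y":0.03,"z":0.005,"ax":0,"ay":0,"az":-0.3,"grip":0.2},{"x":0,"y":0.023,"z":0.005,"ax":0,"ay":0,"az":0,"grip":0.2},{"x":0,"y":0,"z":0.01,"ax":0,"ay":0,"az":0,"grip":0.2},{"x":0,"y":0,"z":0.01,"ax":0,"ay":0,"az":0,"grip":0.2},{"x":0,"y":0,"z":0.01,"ax":0,"ay":0,"az":0,"grip":0.2}]'
python3 -c "
from fit import *
delta(0,.026,.088)"
```

```text
clock: 4.35
tool_pos: [0.5657, -0.0369, 0.1032]
tcp_rot: [-0.701, 0.706, -0.061, 0.082]
wrist_force: [-0.9, -9.7, -6.3]
gripper_width: 0.0513
rig now 0.0067 -0.0363 0.1032 yaw -11.64 | d now-axes [-0.0075  0.0147  0.0623] d target-axes [-0.0067  0.0152  0.0623] rv [ 0.22 -0.33  1.69] F [-0.9 -9.7 -6.3] clk 4.35 q6 [-0.2   0.19  1.66 -0.    1.27  0.01]
```

```bash

python3 -c "
from fit import *
s,p=shot('scene','s3.png')
s,p=shot('wrist','w3.png')
i=cv2.imread('pics/s3.png')[120:300,150:400];cv2.imwrite('pics/s3b.png',cv2.resize(i,None,fx=3,fy=3,interpolation=2))
delta(0,.026,.088);print(arm.observe()['ft_torque'])"
```

```text
rig now 0.0067 -0.0353 0.1031 yaw -11.57 | d now-axes [-0.0075  0.0147  0.0613] d target-axes [-0.0067  0.0151  0.0613] rv [ 0.16 -0.27  1.72] F [-0.4 -0.2  0.7] clk 4.45 q6 [-0.2   0.19  1.66 -0.    1.26  0.01]
[ 0.01556727 -0.01681476  0.0013173 ]
```

View pics/s3b.png

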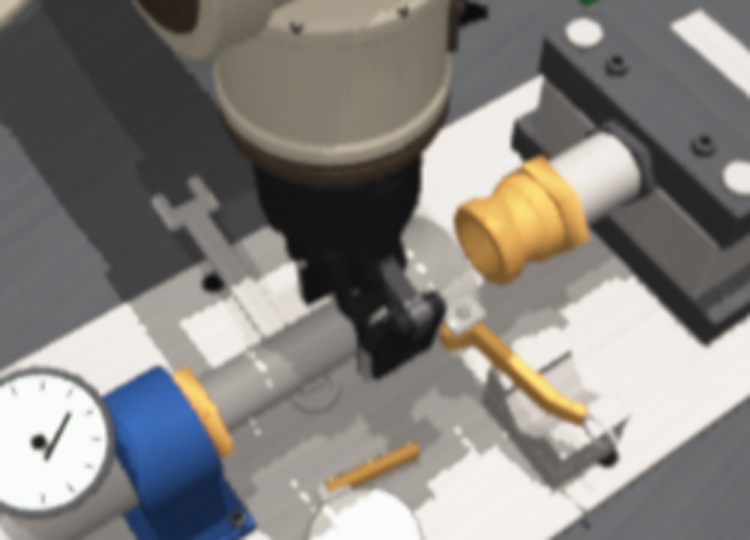

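View pics/w3.png

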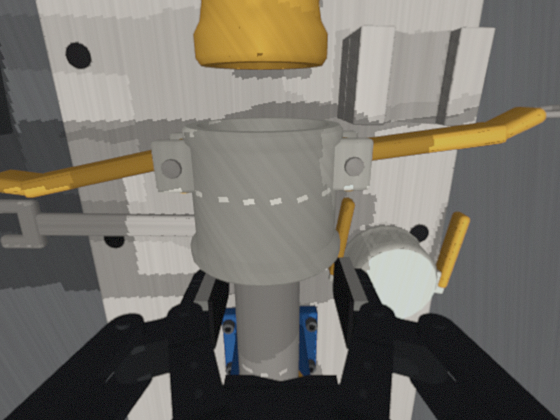

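The gripper has drifted 6.7 mm to +x and is still 15 mm high. The forces are about zero. I'll back off a little and correct before pushing.

```bash

python3 -m jog '[{"x":-0.007,"y":0,"z":-0.012,"ax":0.2,"ay":-0.3,"az":1.7,"grip":0.2},{"x":0,"y":0,"z":0,"ax":0,"ay":0,"az":0,"grip":0.2},{"x":0,"y":0.015,"z":0,"ax":0,"ay":0,"az":0,"grip":0.2},{"x":0,"y":0,"z":0,"ax":0,"ay":0,"az":0,"grip":0.2},{"x":0,"y":0,"z":0,"ax":0,"ay":0,"az":0,"grip":0.2}]'
python3 -c "
from fit import *
delta(0,.026,.088)"
```

```text
clock: 4.95
tool_pos: [0.5585, -0.0452, 0.0903]
tcp_rot: [0.704, -0.704, 0.067, -0.071]
wrist_force: [0.3, -0.2, -0.4]
gripper_width: 0.0511
rig now 0.0013 -0.0458 0.0903 yaw -11.2 | d now-axes [-0.0012  0.0024  0.0718] d target-axes [-0.0013  0.0023  0.0718] rv [-0.07  0.11  0.33] F [ 0.3 -0.2 -0.4] clk 4.95 q6 [-0.22  0.2   1.67  0.    1.26 -0.02]
```

```bash

python3 -m jog '[{"x":-0.001,"y":0,"z":0.012,"ax":0,"ay":0,"az":0,"grip":0.2},{"x":0,"y":0,"z":0.01,"ax":0,"ay":0,"az":0,"grip":0.2},{"x":0,"y":0,"z":0.01,"ax":0,"ay":0,"az":0,"grip":0.2},{"x":0,"y":0,"z":0.01,"ax":0,"ay":0,"az":0,"grip":0.2},{"x":0,"y":0,"z":0.01,"ax":0,"ay":0,"az":0,"grip":0.2}]'
python3 -c "
from fit import *
delta(0,.026,.088)"
```

```text
clock: 5.45
tool_pos: [0.5679, 0.0077, 0.0903]
tcp_rot: [-0.702, 0.705, -0.067, 0.072]
wrist_force: [-0.6, -7.3, -2.0]
gripper_width: 0.0512
rig now 0.0002 0.0079 0.0903 yaw -11.29 | d now-axes [-0.0002  0.0022  0.0181] d target-axes [-0.0002  0.0023  0.0181] rv [0.22 0.02 0.37] F [-0.6 -7.3 -2. ] clk 5.45 q6 [-0.12  0.22  1.65 -0.    1.27  0.08]
```

```bash

python3 -m jog '[{"x":0,"y":0,"z":0.006,"ax":0,"ay":0,"az":0,"grip":0.2},{"x":0,"y":0,"z":0.006,"ax":0,"ay":0,"az":0,"grip":0.2},{"x":0,"y":0,"z":0.005,"ax":0,"ay":0,"az":0,"grip":0.2},{"x":0,"y":0,"z":0.004,"ax":0,"ay":0,"az":0,"grip":0.2},{"x":0,"y":0,"z":0.003,"ax":0,"ay":0,"az":0,"grip":0.2}]'
python3 -c "
from fit import *
delta(0,.026,.088)"
```

```text
clock: 5.95
tool_pos: [0.5715, 0.0257, 0.0905]
tcp_rot: [-0.694, 0.713, -0.068, 0.071]
wrist_force: [-10.0, -37.3, 4.7]
gripper_width: 0.0513
rig now 0.0002 0.0262 0.0905 yaw -11.27 | d now-axes [-0.0002  0.0025 -0.0002] d target-axes [-0.0002  0.0025 -0.0002] rv [1.5  0.03 0.37] F [-10.  -37.3   4.7] clk 5.95 q6 [-0.07  0.23  1.63 -0.03  1.27  0.13]
```

It stopped hard at s=0.026 m, where home was predicted, with the force climbing to 38 N. Backing off and lifting to look.

```bash

python3 -m jog '[{"x":0,"y":0,"z":-0.01,"ax":1.5,"ay":0,"az":0,"grip":0.2},{"x":0,"y":0,"z":-0.015,"ax":0,"ay":0,"az":0,"grip":0.2},{"x":0,"y":-0.02,"z":0,"ax":0,"ay":0,"az":0,"grip":0.2},{"x":0,"y":-0.04,"z":0,"ax":0,"ay":0,"az":0,"grip":0.2},{"x":0,"y":-0.04,"z":0,"ax":0,"ay":0,"az":0,"grip":-1}]'
python3 -m jog '[{"x":0,"y":-0.03,"z":-0.02,"ax":0,"ay":0,"az":0,"grip":-1},{"x":-0.04,"y":0,"z":-0.04,"ax":0,"ay":0,"az":0,"grip":-1},{"x":-0.04,"y":0,"z":-0.04,"ax":0,"ay":0,"az":0,"grip":-1},{"x":-0.04,"y":0,"z":0,"ax":0,"ay":0,"az":0,"grip":-1},{"x":0,"y":0,"z":0,"ax":0,"ay":0,"az":0,"grip":-1}]'
python3 - <<'E'
from fit import *
delta(0,.026,.088)
for n in('scene','top'):
    s,p=shot(n,n[0]+'4.png'); w,c=cloud(p); x,y=rigc(w); print(n)
    for y0 in np.arange(.025,.13,.003):
        m=(abs(y-y0)<.0015)&(abs(x)<.012)&(w[:,2]>.06)
        if m.sum(): print(round(y0,3),np.percentile(w[m,2],90).round(3),end='|')
    print()
    for b in np.arange(-.145,.15,.01):
        m=(abs(x-b)<.005)&(abs(y-.08)<.05)&(w[:,2]>.098)&(w[:,2]<.114)&(abs(x)>.04)
        if m.sum():print(round(b,3),y[m].min().round(3),y[m].max().round(3),end='|')
    print()
i=cv2.imread('pics/t4.png')[120:320,160:420]; cv2.imwrite('pics/t4c.png',cv2.resize(i,(780,600),interpolation=cv2.INTER_CUBIC))
E
```

```text
clock: 6.45
tool_pos: [0.5634, 0.002, 0.1886]
tcp_rot: [-0.703, 0.704, -0.07, 0.068]
wrist_force: [0.8, 0.2, 0.6]
gripper_width: 0.0378
clock: 6.95
tool_pos: [0.4326, -0.068, 0.2255]
tcp_rot: [-0.702, 0.705, -0.066, 0.071]
wrist_force: [0.5, 0.0, 0.0]
gripper_width: -0.0003
rig now -0.1177 -0.0929 0.2255 yaw -11.19 | d now-axes [0.1169 0.1379 0.1192] d target-axes [0.1177 0.1375 0.1189] rv [0.23 0.12 0.44] F [0.5 0.  0. ] clk 6.95 q6 [-0.33 -0.14  1.74 -0.    1.53 -0.13]
scene
0.025 0.115|0.028 0.117|0.031 0.116|0.034 0.116|0.037 0.133|0.04 0.135|0.043 0.135|0.046 0.133|0.049 0.132|0.052 0.132|0.055 0.132|0.058 0.133|0.061 0.132|0.064 0.132|0.067 0.132|0.07 0.133|0.073 0.133|0.076 0.132|0.079 0.132|0.082 0.133|0.085 0.133|0.088 0.133|0.091 0.134|0.094 0.134|0.097 0.132|0.1 0.128|0.103 0.128|0.106 0.128|0.109 0.128|0.112 0.128|0.115 0.127|0.118 0.123|0.121 0.122|0.124 0.122|0.127 0.121|
-0.135 0.067 0.071|-0.125 0.07 0.072|-0.115 0.067 0.074|-0.105 0.066 0.074|-0.095 0.066 0.076|-0.085 0.068 0.078|-0.075 0.07 0.08|-0.065 0.072 0.082|-0.055 0.074 0.083|-0.045 0.069 0.089|0.045 0.067 0.
[... 287 characters left out ...]
0.134|0.052 0.134|0.055 0.134|0.058 0.133|0.061 0.134|0.064 0.134|0.067 0.134|0.07 0.134|0.073 0.134|0.076 0.134|0.079 0.134|0.082 0.134|0.085 0.134|0.088 0.134|0.091 0.135|0.094 0.136|0.097 0.135|0.1 0.128|0.103 0.129|0.106 0.131|0.109 0.131|0.112 0.13|0.115 0.13|0.118 0.124|0.121 0.123|0.124 0.122|0.127 0.122|
-0.145 0.068 0.069|-0.135 0.068 0.071|-0.125 0.07 0.074|-0.115 0.069 0.077|-0.105 0.067 0.075|-0.095 0.068 0.077|-0.085 0.069 0.078|-0.075 0.072 0.08|-0.065 0.075 0.082|-0.055 0.076 0.085|-0.045 0.07 0.092|0.045 0.069 0.089|0.055 0.082 0.091|0.065 0.083 0.091|0.075 0.085 0.093|0.085 0.086 0.094|0.095 0.087 0.096|0.105 0.088 0.098|0.115 0.095 0.102|0.125 0.099 0.102|0.135 0.101 0.103|
```

View pics/t4c.png

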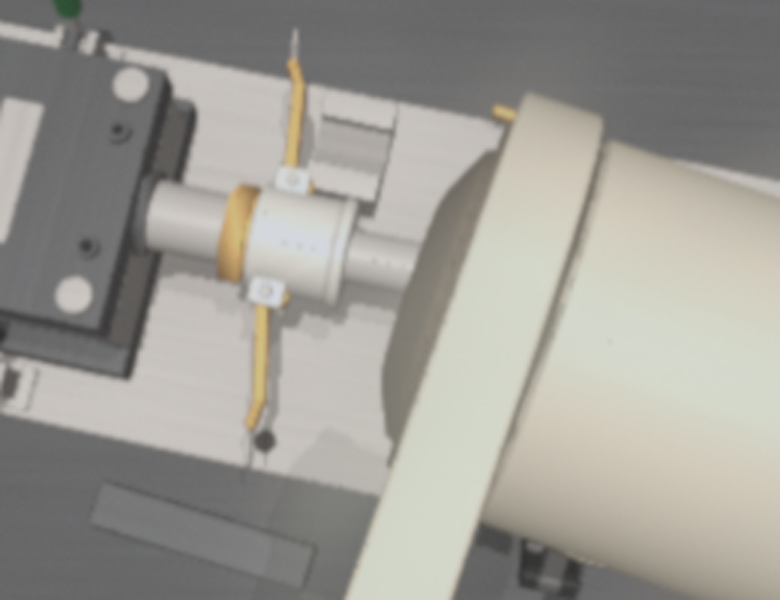

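View pics/s4.png

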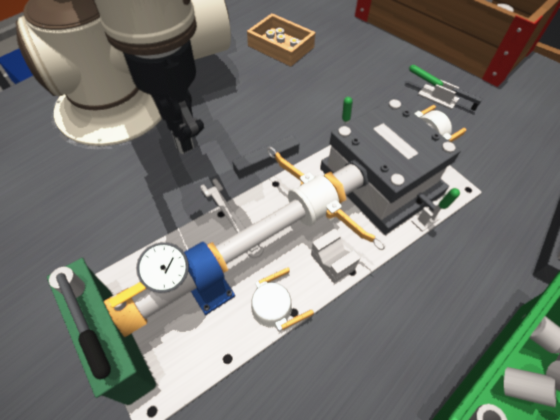

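The coupling is home: its back is at s=0.037, its mouth at 0.097, and the pins are level with the groove at 0.081. Both arms are open, with pins at zoom pixels (267,290) and (293,180). Before planning the swing, I'm checking how high things are near the die.

```bash
python3 - <<'E'
from fit import *
W=np.vstack([cloud(vision.read_camera(n))[0] for n in('scene','top')]); x,y=rigc(W)
for a in np.arange(-.2,.21,.04):
    print(round(a,2),[ (lambda z: round(float(np.percentile(z,99.5)),3) if len(z)>3 else 0)(W[(abs(x-a)<.02)&(abs(y-b)<.02),2]) for b in np.arange(.0,.3,.04)])
p=vision.read_camera('scene')
for n in('near_arm','far_arm'):
    for d in vision.cut_out(p,n)[:2]:
        uv=np.argwhere(d['pixels'])[:,::-1]; w=world(p,uv); a,b=rigc(w); k=(w[:,2]>.09)&(w[:,2]<.115); print(n,d['conf'],np.median(a[k]),np.median(b[k]),np.polyfit(a[k],b[k],1))
E
```

```text
-0.2 [0.606, 0.033, 0.033, 0.034, 0.033, 0.003, 0.004, 0.003]
-0.16 [0.605, 0.028, 0.051, 0.032, 0.032, 0.007, 0.132, 0.133]
-0.12 [0.605, 0.016, 0.112, 0.016, 0.016, 0.033, 0.134, 0.135]
-0.08 [0.587, 0.016, 0.111, 0.016, 0.142, 0.145, 0.139, 0.139]
-0.04 [0.016, 0.128, 0.128, 0.12, 0.138, 0.145, 0.139, 0.139]
0.0 [0.118, 0.136, 0.136, 0.13, 0.138, 0.139, 0.139, 0.139]
0.04 [0.015, 0.129, 0.127, 0.122, 0.138, 0.145, 0.139, 0.139]
0.08 [0.015, 0.062, 0.111, 0.015, 0.142, 0.144, 0.139, 0.139]
0.12 [0.015, 0.062, 0.111, 0.113, 0.015, 0.015, 0.133, 0.134]
0.16 [0.003, 0.003, 0.003, 0.003, 0.003, 0.003, 0.132, 0.133]
0.2 [0.003, 0.003, 0.003, 0.003, 0.003, 0.003, 0.003, 0.003]
near_arm 0.64 -0.08272699649335416 0.07178965243316048 [0.11062113 0.08151904]
far_arm 0.81 0.0811921419440084 0.08738419808538352 [0.27486953 0.06486947]
```

```bash
python3 - <<'E'
from fit import *
delta(-.091,.114,.2)
def c(th,side=-1,L=.052,hx=.0145,hz=.011):
    d=np.array([-np.sin(th),-np.cos(th)]); n=np.array([-np.cos(th),np.sin(th)])
    p=np.array([-.037,0])+d*L+n*(.007+hx*abs(n[0])+hz*abs(n[1]))
    return np.array([p[0]*-side,p[1]+.081])
pr=None
for th in [1.45,1.3,1.1,.9,.7,.5,.3,.15,0,-.05]:
    q=c(th); print(th,q.round(4),None if pr is None else (q-pr).round(4)); pr=q
E
```

```text
rig now -0.114 -0.0923 0.2244 yaw -11.08 | d now-axes [0.0237 0.0238 0.2063] d target-axes [0.023  0.0244 0.2063] rv [0.2  0.23 0.33] F [-0.6  0.1  0.9] clk 7.3 q6 [-0.33 -0.13  1.74 -0.    1.53 -0.13]
1.45 [-0.091   0.0943] None
1.3 [-0.0929  0.0878] [-0.0019 -0.0065]
1.1 [-0.0939  0.0782] [-0.0011 -0.0095]
0.9 [-0.093  0.068] [ 0.0009 -0.0103]
0.7 [-0.0898  0.0574] [ 0.0033 -0.0105]
0.5 [-0.0839  0.0474] [ 0.0059 -0.0101]
0.3 [-0.0754  0.0384] [ 0.0085 -0.0089]
0.15 [-0.0675  0.033 ] [ 0.0079 -0.0054]
0 [-0.0585  0.029 ] [ 0.009 -0.004]
-0.05 [-0.0564  0.028 ] [ 0.0021 -0.001 ]
```

```bash
python3 -m jog '[{"x":0.01,"y":0,"z":0.045,"ax":0,"ay":0,"az":0,"grip":-1},{"x":0.01,"y":0,"z":0.045,"ax":0,"ay":0,"az":0,"grip":-1},{"x":0.006,"y":0,"z":0.045,"ax":0,"ay":0,"az":0,"grip":-1},{"x":0,"y":0,"z":0.045,"ax":0,"ay":0,"az":0,"grip":-1},{"x":0,"y":0,"z":0.02,"ax":0,"ay":0,"az":0,"grip":-1}]'
python3 -c "
from fit import *
delta(-.091,.114,.088)"
```

```text
clock: 7.8
tool_pos: [0.5049, 0.128, 0.2216]
tcp_rot: [-0.702, 0.705, -0.07, 0.071]
wrist_force: [-0.3, -0.6, 0.4]
gripper_width: 0.0004
rig now -0.0852 0.1135 0.2216 yaw -11.43 | d now-axes [-0.0062  0.1335  0.0012] d target-axes [-0.0058  0.1336  0.0005] rv [ 0.29 -0.12  0.16] F [-0.3 -0.6  0.4] clk 7.8 q6 [ 0.1   0.04  1.58 -0.01  1.52  0.3 ]
```

```bash
python3 -m jog '[{"x":-0.006,"y":0.03,"z":0.001,"ax":0.3,"ay":0,"az":0,"grip":-1},{"x":0,"y":0.035,"z":0,"ax":0,"ay":0,"az":0,"grip":-1},{"x":0,"y":0.035,"z":0,"ax":0,"ay":0,"az":0,"grip":-1},{"x":0,"y":0.03,"z":0,"ax":0,"ay":0,"az":0,"grip":-1},{"x":0,"y":0,"z":0,"ax":0,"ay":0,"az":0,"grip":-1}]'
python3 -c "
from fit import *
delta(-.091,.0943,.088)
shot('scene','s5.png')"
```

```text
clock: 8.3
tool_pos: [0.5011, 0.1364, 0.0851]
tcp_rot: [0.704, -0.704, 0.067, -0.068]
wrist_force: [-0.5, -0.0, 0.7]
gripper_width: 0.0002
rig now -0.0906 0.121 0.0851 yaw -10.95 | d now-axes [-0.0006 -0.0029 -0.0267] d target-axes [-0.0004 -0.0029 -0.0267] rv [-0.    0.36  0.01] F [-0.5 -0.   0.7] clk 8.3 q6 [ 0.12  0.13  1.76 -0.    1.25  0.31]
```

View pics/s5.png

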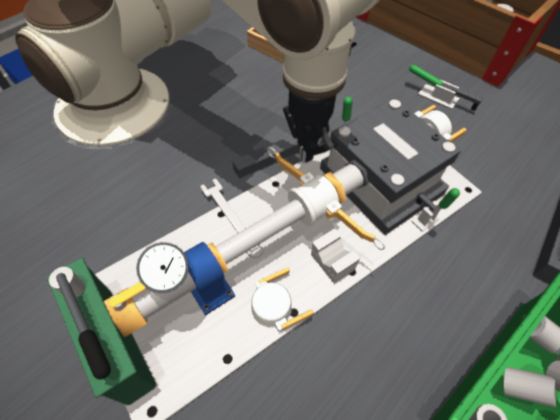

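The shut fingers at about (313,158) are on the die side of the near arm. Pushing now.

```bash
python3 -m jog '[{"x":0,"y":-0.002,"z":-0.015,"ax":0,"ay":0.3,"az":0,"grip":-1},{"x":0,"y":0,"z":-0.012,"ax":0,"ay":0,"az":0,"grip":-1},{"x":-0.002,"y":0,"z":-0.007,"ax":0,"ay":0,"az":0,"grip":-1},{"x":-0.001,"y":0,"z":-0.01,"ax":0,"ay":0,"az":0,"grip":-1},{"x":0.001,"y":0,"z":-0.010,"ax":0,"ay":0,"az":0,"grip":-1}]'
python3 -c "
from fit import *
delta(-.093,.068,.088)"
```

```text
clock: 8.85
tool_pos: [0.4921, 0.0818, 0.0956]
tcp_rot: [0.705, -0.702, 0.065, -0.073]
wrist_force: [0.9, 6.5, -1.9]
gripper_width: 0.0001
rig now -0.0887 0.0656 0.0956 yaw -11.24 | d now-axes [-0.0044  0.0076  0.0023] d target-axes [-0.0043  0.0076  0.0024] rv [-0.29  0.07  0.61] F [ 0.9  6.5 -1.9] clk 8.85 q6 [0.01 0.07 1.81 0.   1.25 0.2 ]
```

```bash
python3 -m jog '[{"x":-0.004,"y":0.006,"z":0,"ax":0,"ay":0,"az":0.6,"grip":-1},{"x":0.001,"y":0.002,"z":-0.006,"ax":0,"ay":0,"az":0,"grip":-1},{"x":0.003,"y":0.001,"z":-0.007,"ax":0,"ay":0,"az":0,"grip":-1},{"x":0.003,"y":0.001,"z":-0.007,"ax":0,"ay":0,"az":0,"grip":-1},{"x":0,"y":0,"z":0,"ax":0,"ay":0,"az":0,"grip":-1}]'
python3 -c "
from fit import *
delta(-.0839,.0474,.088)
s,p=shot('top','t6.png')
i=cv2.imread('pics/t6.png')[120:320,160:420]; cv2.imwrite('pics/t6c.png',cv2.resize(i,(780,600),interpolation=cv2.INTER_CUBIC))
shot('scene','s6.png')
"
```

```text
clock: 9.35
tool_pos: [0.4915, 0.0591, 0.087]
tcp_rot: [0.706, -0.701, 0.069, -0.071]
wrist_force: [-0.6, 0.6, -0.2]
gripper_width: 0.0001
rig now -0.0849 0.0433 0.087 yaw -11.33 | d now-axes [ 0.0009 -0.0009  0.0041] d target-axes [ 0.0009 -0.001   0.0041] rv [-0.39 -0.02  0.13] F [-0.6  0.6 -0.2] clk 9.35 q6 [-0.04  0.08  1.82  0.01  1.24  0.16]
```

View pics/s6.png

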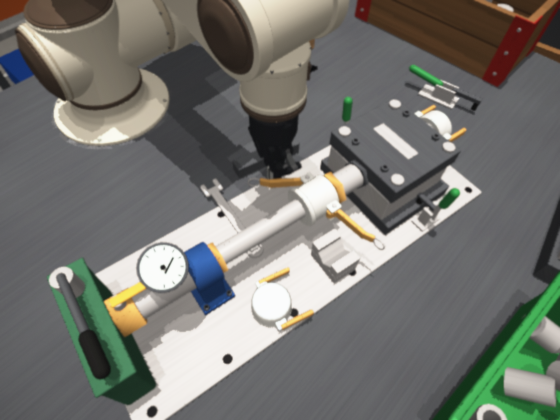

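View pics/t6c.png

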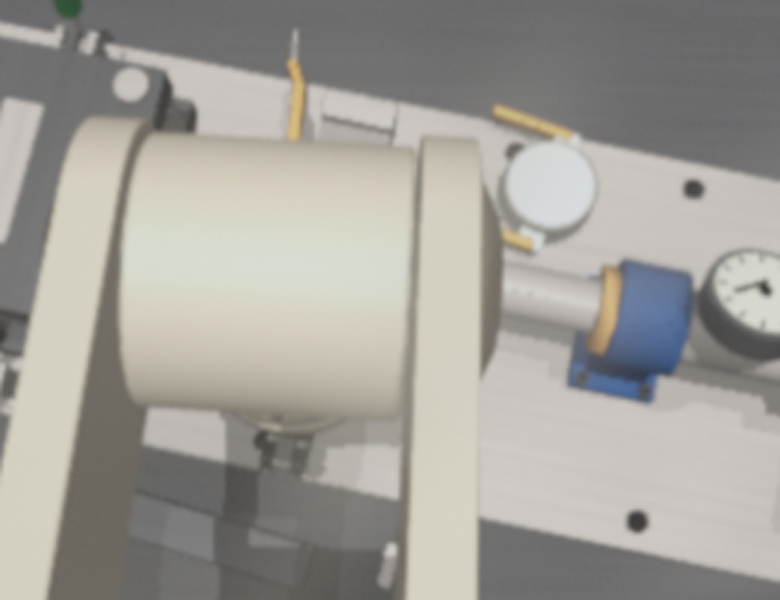

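The near arm has swung to about half a radian, and the coupling still sits at the hexagon (325,190). Continuing to closed.

```bash
python3 -m jog '[{"x":0.009,"y":0,"z":-0.005,"ax":0,"ay":0,"az":0,"grip":-1},{"x":0.007,"y":0,"z":-0.004,"ax":0,"ay":0,"az":0,"grip":-1},{"x":0.006,"y":0,"z":-0.003,"ax":0,"ay":0,"az":0,"grip":-1},{"x":0.005,"y":0,"z":-0.002,"ax":0,"ay":0,"az":0,"grip":-1},{"x":0.002,"y":0,"z":0,"ax":0,"ay":0,"az":0,"grip":-1}]'
python3 -c "
from fit import *
delta(-.0585,.029,.088);print(arm.observe()['ft_torque'])
"
```

```text
clock: 9.95
tool_pos: [0.516, 0.0402, 0.0862]
tcp_rot: [0.706, -0.701, 0.071, -0.068]
wrist_force: [-29.4, 6.5, 17.2]
gripper_width: -0.0004
rig now -0.0571 0.0295 0.0862 yaw -11.26 | d now-axes [-0.0014 -0.0018 -0.0005] d target-axes [-0.0014 -0.0018 -0.0005] rv [-0.36  0.05 -0.27] F [-29.4   6.5  17.2] clk 9.95 q6 [-0.08  0.13  1.76  0.01  1.25  0.12]
[0.95297583 4.41518312 0.04405455]
```

The near arm is at its stop: 29 N at the predicted position. Withdrawing sideways, lifting, and checking.

```bash
python3 -m jog '[{"x":-0.012,"y":0,"z":0,"ax":0,"ay":0,"az":0,"grip":-1},{"x":-0.012,"y":0,"z":0,"ax":0,"ay":0,"az":0,"grip":-1},{"x":0,"y":-0.03,"z":0,"ax":0,"ay":0,"az":0,"grip":-1},{"x":0,"y":-0.045,"z":0,"ax":0,"ay":0,"az":0,"grip":-1},{"x":0,"y":-0.045,"z":0,"ax":0,"ay":0,"az":0,"grip":-1}]'
python3 - <<'E'
from fit import *
delta(.091,.121,.22)
s,p=shot('scene','s7.png'); w,c=cloud(p); x,y=rigc(w)
for y0 in np.arange(.025,.125,.003):
    m=(abs(y-y0)<.0015)&(abs(x)<.012)&(w[:,2]>.06)
    if m.sum(): print(round(y0,3),np.percentile(w[m,2],90).round(3),end='|')
i=cv2.imread('pics/s7.png')[120:280,200:420];cv2.imwrite('pics/s7b.png',cv2.resize(i,None,fx=3.5,fy=3.5,interpolation=2))
E
```

```text
clock: 10.45
tool_pos: [0.4884, 0.0438, 0.2039]
tcp_rot: [0.705, -0.702, 0.074, -0.065]
wrist_force: [1.4, -0.3, 0.7]
gripper_width: 0.0003
rig now -0.0849 0.0277 0.2039 yaw -11.28 | d now-axes [ 0.1757 -0.0183  0.0932] d target-axes [ 0.1759 -0.0161  0.0933] rv [-0.2   0.03 -0.8 ] F [ 1.4 -0.3  0.7] clk 10.45 q6 [-0.07 -0.01  1.66  0.01  1.5   0.13]
0.025 0.116|0.028 0.116|0.031 0.116|0.034 0.116|0.037 0.134|0.04 0.135|0.043 0.135|0.046 0.133|0.049 0.132|0.052 0.133|0.055 0.132|0.058 0.132|0.061 0.132|0.064 0.132|0.067 0.132|0.07 0.132|0.073 0.133|0.076 0.132|0.079 0.132|0.082 0.132|0.085 0.132|0.088 0.133|0.091 0.134|0.094 0.134|0.097 0.132|0.1 0.127|0.103 0.127|0.106 0.128|0.109 0.128|0.112 0.128|0.115 0.127|0.118 0.121|0.121 0.122|0.124 0.122|
```

View pics/s7b.png

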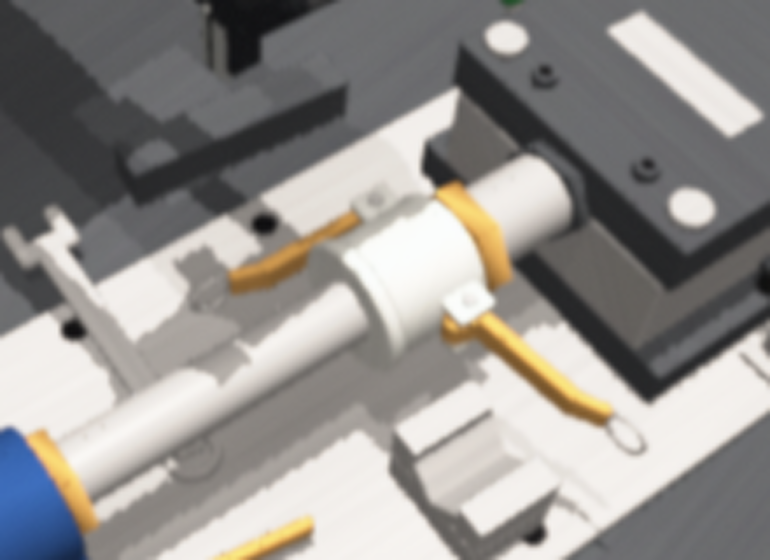

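The near arm lies along the coupling and the coupling is still home (back face at 0.037, unchanged). Going over the top to the far arm.

```bash
python3 -m jog '[{"x":0.03,"y":-0.01,"z":0.025,"ax":0,"ay":0,"az":-0.8,"grip":-1},{"x":0.035,"y":0,"z":0.022,"ax":0,"ay":0,"az":0,"grip":-1},{"x":0.035,"y":0,"z":0.022,"ax":0,"ay":0,"az":0,"grip":-1},{"x":0.035,"y":0,"z":0.022,"ax":0,"ay":0,"az":0,"grip":-1},{"x":0.035,"y":0,"z":0.01,"ax":0,"ay":0,"az":0,"grip":-1}]'
python3 -c "
from fit import *
delta(.086,.130,.088)"
```

```text
clock: 11.0
tool_pos: [0.6805, 0.1115, 0.2319]
tcp_rot: [0.705, -0.702, 0.061, -0.078]
wrist_force: [0.6, -0.5, 0.5]
gripper_width: 0.0001
rig now 0.0902 0.1318 0.2319 yaw -11.34 | d now-axes [-0.0076  0.1437 -0.0026] d target-axes [-0.0042  0.1439 -0.0018] rv [-0.33 -0.02  1.35] F [ 0.6 -0.5  0.5] clk 11.0 q6 [ 0.05  0.38  1.15 -0.    1.59  0.25]
```

```bash
python3 -m jog '[{"x":-0.004,"y":0.03,"z":-0.002,"ax":0,"ay":0,"az":1.3,"grip":-1},{"x":0,"y":0.035,"z":0,"ax":0,"ay":0,"az":0,"grip":-1},{"x":0,"y":0.035,"z":0,"ax":0,"ay":0,"az":0,"grip":-1},{"x":0,"y":0.03,"z":0,"ax":0,"ay":0,"az":0,"grip":-1},{"x":0,"y":0.008,"z":0,"ax":0,"ay":0,"az":0,"grip":-1}]'
python3 - <<'E'
from fit import *
delta(.0855,.1086,.088)
def c(th,side=1,L=.052,hx=.0145,hz=.011):
    d=np.array([-np.sin(th),-np.cos(th)]); n=np.array([-np.cos(th),np.sin(th)])
    p=np.array([-.037,0])+d*L+n*(.007+hx*abs(n[0])+hz*abs(n[1]))
    return np.array([p[0]*-side,p[1]+.081])
pr=None
for th in [1.72,1.6,1.45,1.3,1.1,.9,.7,.5,.3,.15,0,-.05]:
    q=c(th); print(th,q.round(4),None if pr is None else (q-pr).round(4)); pr=q
E
```

```text
clock: 11.5
tool_pos: [0.6817, 0.1115, 0.0899]
tcp_rot: [0.706, -0.702, 0.067, -0.072]
wrist_force: [0.8, 0.8, -0.1]
gripper_width: 0.0001
rig now 0.0914 0.132 0.0899 yaw -11.28 | d now-axes [-0.0059  0.0017 -0.0234] d target-axes [-0.0059  0.0019 -0.0234] rv [-0.34  0.03  0.41] F [ 0.8  0.8 -0.1] clk 11.5 q6 [0.05 0.46 1.33 0.   1.34 0.24]
1.72 [0.0854 0.1085] None
1.6 [0.0884 0.1009] [ 0.003  -0.0076]
1.45 [0.091  0.0943] [ 0.0026 -0.0067]
1.3 [0.0929 0.0878] [ 0.0019 -0.0065]
1.1 [0.0939 0.0782] [ 0.0011 -0.0095]
0.9 [0.093 0.068] [-0.0009 -0.0103]
0.7 [0.0898 0.0574] [-0.0033 -0.0105]
0.5 [0.0839 0.0474] [-0.0059 -0.0101]
0.3 [0.0754 0.0384] [-0.0085 -0.0089]
0.15 [0.0675 0.033 ] [-0.0079 -0.0054]
0 [0.0585 0.029 ] [-0.009 -0.004]
-0.05 [0.0564 0.028 ] [-0.0021 -0.001 ]
```

```bash
python3 -m jog '[{"x":-0.004,"y":0.003,"z":-0.012,"ax":0,"ay":0,"az":0,"grip":-1},{"x":0,"y":0.001,"z":-0.012,"ax":0,"ay":0,"az":0,"grip":-1},{"x":0.002,"y":0.001,"z":-0.008,"ax":0,"ay":0,"az":0,"grip":-1},{"x":0.002,"y":0.001,"z":-0.007,"ax":0,"ay":0,"az":0,"grip":-1},{"x":0.002,"y":0.001,"z":-0.007,"ax":0,"ay":0,"az":0,"grip":-1}]'
python3 -c "
from fit import *
delta(.0939,.0782,.088)"
```

```text
clock: 12.0
tool_pos: [0.6748, 0.0634, 0.0875]
tcp_rot: [0.706, -0.701, 0.065, -0.074]
wrist_force: [-0.6, 4.9, 0.2]
gripper_width: -0.0001
rig now 0.094 0.0834 0.0875 yaw -11.25 | d now-axes [-0.0001 -0.0006 -0.0052] d target-axes [-0.0001 -0.0005 -0.0052] rv [-0.48  0.06  0.69] F [-0.6  4.9  0.2] clk 12.0 q6 [-0.02  0.43  1.37  0.01  1.32  0.17]
```

```bash
python3 -m jog '[{"x":0,"y":0.001,"z":-0.008,"ax":0,"ay":0,"az":0.6,"grip":-1},{"x":-0.001,"y":0.001,"z":-0.008,"ax":0,"ay":0,"az":0,"grip":-1},{"x":-0.003,"y":0.001,"z":-0.008,"ax":0,"ay":0,"az":0,"grip":-1},{"x":-0.004,"y":0,"z":-0.007,"ax":0,"ay":0,"az":0,"grip":-1},{"x":-0.003,"y":0,"z":-0.003,"ax":0,"ay":0,"az":0,"grip":-1}]'
python3 -c "
from fit import *
delta(.0839,.0474,.088)
shot('scene','s8.png')"
```

```text
clock: 12.5
tool_pos: [0.6595, 0.0284, 0.0894]
tcp_rot: [0.707, -0.7, 0.066, -0.074]
wrist_force: [1.8, 2.9, -1.4]
gripper_width: -0.0001
rig now 0.0859 0.0461 0.0894 yaw -11.36 | d now-axes [-0.002   0.0014  0.0012] d target-axes [-0.002   0.0014  0.0013] rv [-0.67 -0.04  0.62] F [ 1.8  2.9 -1.4] clk 12.5 q6 [-0.08  0.4   1.42  0.01  1.31  0.12]
```

View pics/s8.png

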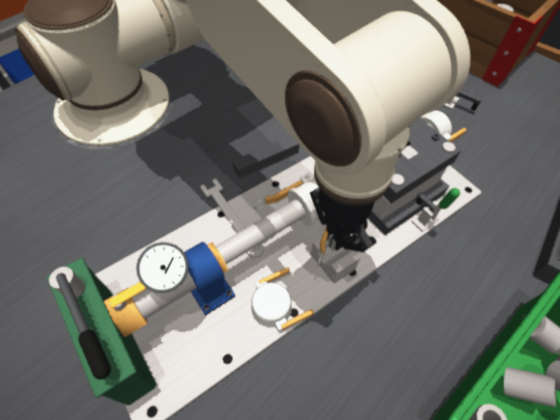

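The far arm (tip at about (323,240)) is following, the fingers are well above the V-block, and the near arm is still closed at (282,192). Finishing the swing.

```bash
python3 -m jog '[{"x":-0.008,"y":0.001,"z":-0.007,"ax":0,"ay":0,"az":0.5,"grip":-1},{"x":-0.008,"y":0,"z":-0.005,"ax":0,"ay":0,"az":0,"grip":-1},{"x":-0.007,"y":0,"z":-0.003,"ax":0,"ay":0,"az":0,"grip":-1},{"x":-0.005,"y":0,"z":-0.002,"ax":0,"ay":0,"az":0,"grip":-1},{"x":-0.003,"y":0,"z":0,"ax":0,"ay":0,"az":0,"grip":-1}]'
python3 -c "
from fit import *
delta(.0585,.029,.088)"
```

```text
clock: 13.05
tool_pos: [0.6268, 0.0167, 0.09]
tcp_rot: [0.707, -0.7, 0.065, -0.075]
wrist_force: [38.1, -3.8, -17.6]
gripper_width: 0.0003
rig now 0.0562 0.0282 0.09 yaw -11.37 | d now-axes [0.0023 0.002  0.0008] d target-axes [0.0023 0.002  0.0008] rv [-0.69 -0.06  0.68] F [ 38.1  -3.8 -17.6] clk 13.05 q6 [-0.1   0.33  1.51  0.01  1.29  0.09]
```

At the stop: 38 N at the predicted position. Withdrawing outward, lifting and moving clear for the final look.

```bash
python3 -m jog '[{"x":0.012,"y":0,"z":0,"ax":0,"ay":0,"az":0,"grip":-1},{"x":0.012,"y":0,"z":0,"ax":0,"ay":0,"az":0,"grip":-1},{"x":0,"y":-0.03,"z":0,"ax":0,"ay":0,"az":0,"grip":-1},{"x":0,"y":-0.045,"z":0,"ax":0,"ay":0,"az":0,"grip":-1},{"x":0,"y":-0.045,"z":0,"ax":0,"ay":0,"az":0,"grip":-1}]'
python3 -m jog '[{"x":-0.03,"y":-0.03,"z":0,"ax":0,"ay":0,"az":0,"grip":-1},{"x":-0.045,"y":0,"z":0,"ax":0,"ay":0,"az":0,"grip":-1},{"x":-0.045,"y":0,"z":-0.01,"ax":0,"ay":0,"az":0,"grip":-1},{"x":-0.045,"y":0,"z":-0.02,"ax":0,"ay":0,"az":0,"grip":-1},{"x":-0.045,"y":0,"z":-0.02,"ax":0,"ay":0,"az":0,"grip":-1}]'
python3 - <<'E'
from fit import *
delta(0,0,.2)
for n in('scene','top'):
    s,p=shot(n,n[0]+'9.png'); w,c=cloud(p); x,y=rigc(w); print(n)
    for y0 in np.arange(.028,.12,.003):
        m=(abs(y-y0)<.0015)&(abs(x)<.012)&(w[:,2]>.06)
        if m.sum(): print(round(y0,3),np.percentile(w[m,2],90).round(3),end='|')
    print()
    for b in np.arange(0,.09,.01):
        for sg in(-1,1):
            m=(x*sg>.028)&(x*sg<.08)&(abs(y-b)<.005)&(w[:,2]>.1)&(w[:,2]<.114)
            if m.sum(): print(round(b,3),sg,x[m].min().round(3),x[m].max().round(3),end='|')
    print()
    for k in('dust_cap','spanner','square_bar','v_block'):
        for d in vision.cut_out(p,k)[:1]: print(k,round(d['conf'],2),d['rect'])
i=cv2.imread('pics/s9.png')[120:280,200:420];cv2.imwrite('pics/s9b.png',cv2.resize(i,None,fx=3.5,fy=3.5,interpolation=2))
E
```

```text
clock: 13.55
tool_pos: [0.6464, 0.0101, 0.2065]
tcp_rot: [0.707, -0.701, 0.07, -0.07]
wrist_force: [1.1, 0.2, 0.3]
gripper_width: -0.0001
clock: 14.05
tool_pos: [0.4293, 0.0023, 0.2412]
tcp_rot: [0.706, -0.701, 0.068, -0.071]
wrist_force: [0.0, -0.5, 0.6]
gripper_width: 0.0003
rig now -0.1347 -0.0246 0.2412 yaw -11.3 | d now-axes [0.1345 0.0419 0.0243] d target-axes [0.1347 0.0412 0.0246] rv [-0.43  0.01  0.21] F [ 0.  -0.5  0.6] clk 14.05 q6 [-0.18 -0.17  1.73  0.01  1.57  0.02]
scene
0.028 0.116|0.031 0.116|0.034 0.118|0.037 0.134|0.04 0.135|0.043 0.135|0.046 0.133|0.049 0.132|0.052 0.133|0.055 0.132|0.058 0.133|0.061 0.133|0.064 0.133|0.067 0.132|0.07 0.132|0.073 0.132|0.076 0.132|0.079 0.132|0.082 0.132|0.085 0.133|0.088 0.133|0.091 0.134|0.094 0.133|0.097 0.13|0.1 0.128|0.103 0.128|0.106 0.127|0.109 0.128|0.112 0.128|0.115 0.127|0.118 0.122|
0.0 -1 -0.047 -0.039|0.0 1 0.041 0.049|0.01 -1 -0.044 -0.035|0.01 1 0.038 0.047|0.02 -1 -0.043 -0.035|0.02 1 0.037 0.044|0.03 -1 -0.043 -0.035|0.03 1 0.037 0.045|0.04 -1 -0.043 -0.028|0.04 1 0.028 0.045|0.05 -1 -0.043 -0.034|0.05 1 0.028 0.045|0.06 -1 -0.043 -0.035|0.06 1 0.028 0.045|0.07 -1 -0.043 -0.031|0.07 1 0.029 0.045|0.08 -1 -0.044 -0.031|0.08 1 0.029 0.047|
dust_cap 0.96 [251.1, 266.0, 59.7, 63.2]
spanner 0.97 [200.6, 184.4, 59.6, 72.6]
square_bar 0.97 [233.4, 137.5, 69.2, 39.2]
v_block 0.73 [311.7, 231.9, 50.6, 50.1]
top


dust_cap 0.83 [325.1, 155.2, 35.4, 26.9]
square_bar 0.28 [266.3, 151.9, 23.8, 20.5]
v_block 0.6 [269.9, 153.3, 21.7, 18.7]
```

View pics/s9b.png

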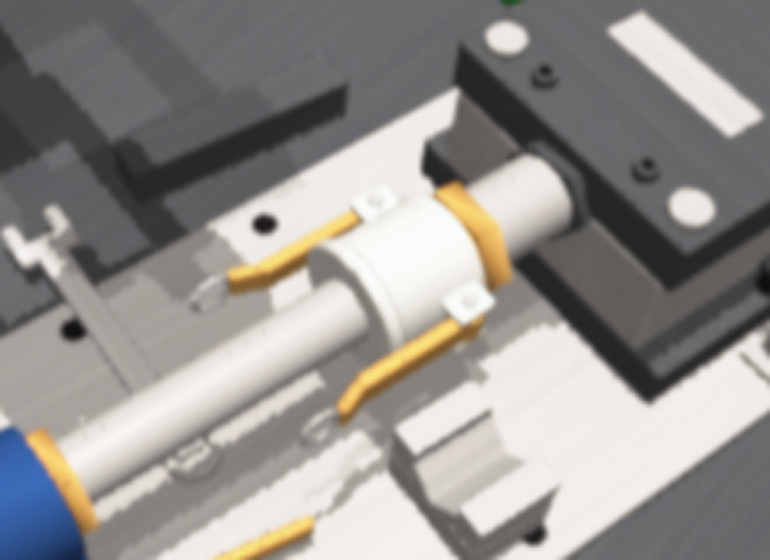

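View pics/t9.png

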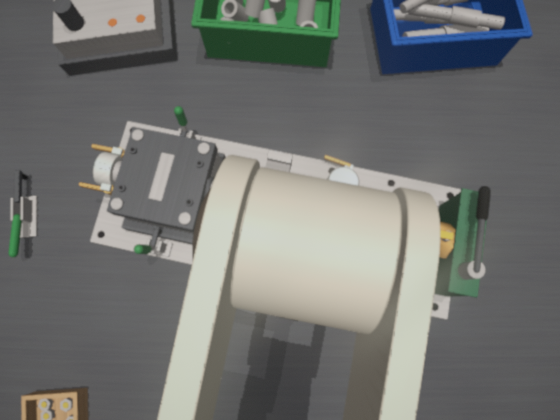

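Both arms lie parallel to the pipe, with outer faces at -43 and +45 mm. The coupling's back face is still at s=0.037, and the loose things look unmoved. Handing in.

```bash
python3 -c "
from station import arm
print(arm.hand_in())"
```

```text
the job is handed in; nothing more can be done
None
```

I pushed the coupling fully home onto the adaptor, then closed the near cam arm and after it the far one. The job was handed in at about 14 s of robot time; no verdict was reported.

**Coupling:** It met a hard stop at the predicted place, with the push at about 38 N. In the last scene picture its back face still sits level with home (0.037 m along the line) and its mouth is against the hexagon.

**Cam arms:** Each was pressed to its stop, the near arm at about 35 N and the far arm at about 42 N total wrist force. Both lie parallel to the pipe, with outer faces about 43 mm (near) and 45 mm (far) from the axis; 44 mm was expected.

**Bystanders:** In the scene camera the dust cap, spanner, square bar and V-block match their starting positions to within a few pixels, which is within the networks' own error. The robot was clear of everything at hand-in.

**Problems and gaps:**
- On the first descent the gripper drifted about 7 mm sideways and touched the coupling early, at about 12 N. I backed off and recentred before pushing.
- In the final top view the robot's forearm hid the coupling, so the last coupling and arm checks rest on the scene camera alone.

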